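# Bench check of a hoist pendant

## Task

A hoist pendant lies on its back on the bench for its check. With closed fingertips, first rock its power switch over by pressing down the raised end (the end next to the plug socket), then push the mushroom button fully in, and last press the run bar at the other end of the pendant fully down and finish while still holding it down. Press only, in that order: leave the pendant lying where it is, do not lift it, and leave the tools and parts around it alone.

Things in the scene. Friction and masses are not known exactly. Their poses are not given: they have to be found in the camera images.
- pendant: loose grey plastic control pendant, housing 270 x 72 x 48 high (mm, as all below), 1 kg, on its back at any yaw. Origin: centre of its underside; x along it to the end with the round plug socket (steel barrel, to x = 159), z up. On top from the socket end, black, at y = 0: power rocker (centre x = +85), mushroom button (+5), run bar (-75). Bezels stand to 51 above the bench.
- rocker_press (a point): where to press the power rocker: on the face of its socket-end half, 18 mm from the pivot; moves with it. The rocker is 52 long (along the pendant) x 32 wide, pivots at its middle about the pendant's y; top a shallow V. At the start the socket-end half is up, its face sloping 0.4 rad, this point 63 mm above the bench, the end 66; fully over, that face is level, 56 above the bench.
- power_rocker (a joint): rocker angle, rad: 0 = off (socket end up, as at the start), 0.40 = fully over (socket end down, on). Takes about 3 N at its end and stays where it is left.
- mushroom_top (a point): centre of the top of the mushroom button (round head of 32 diameter, 12 thick), 75 mm above the bench when out, 67 when fully in; moves with it.
- mushroom (a joint): travel of the mushroom button, m: 0 = out (start), 0.008 = fully in, toward the bench. Stiff push of about 5 N all the way; no spring, it stays where it is left.
- bar_top (a point): centre of the top of the run bar (rectangular key 24 along the pendant x 48 across), 62 mm above the bench when up, 54 when fully down; moves with it.
- run_bar (a joint): travel of the run bar, m: 0 = up (start), 0.008 = fully down against its stop. Sprung: about 2.6 N to start, 6 N at the stop; springs back up when let go.
- pliers: red-handled pliers lying flat beside the pendant, 62x188x13 mm as x, y, z, origin at the centre of its underside; a bystander
- tape: roll of black tape beside the pendant, 58x56x19 mm as x, y, z, origin at the centre of its underside; a bystander
- nut: steel hex nut beside the pendant, 24x27x13 mm as x, y, z, origin at the centre of its underside; a bystander
- spanner: small steel spanner lying flat beside the pendant, 30x137x6 mm as x, y, z, origin at the centre of its underside; a bystander

How it is judged:
By the outcome, as a careful person would: the job done as asked, in the order asked, and still so for the second after the job is handed in, while the arm keeps its last pose, push and grip.
It also fails if it takes over 35 s, if anything falls off the work surface, if the arm or the gripper's body presses on something with over 40 N, if the wrist force passes 120 N, or if a joint passes its speed limit or range.

## Robot

A 6-joint arm with a two-finger parallel gripper is mounted at the origin on a cart in front of the work surface, level with it; the furniture and walls round the work are solid. World frame = base frame: x ahead of the robot, y to its left, z up, the work surface at z = 0. Lengths are in m, angles in rad, forces in N, time in s.
With the tool pointing down it reaches from about 0.25 to 0.725 m from the base axis. Payload 4 kg.
Tool frame: the origin (TCP) lies midway between the tips of the shut fingers; the grasp point (between the pads) lies 19 mm behind it; z points along the fingers, y is the line along which they close (so a half turn about z gives the same grasp; the last joint's range is limited). The gripper opens to 85 mm and grips with 20 to 120 N. Pads are 22 mm wide; open, the fingers measure 114 mm over their backs; the gripper's body (76 mm by 85 mm) begins 54 mm behind the grasp point. The pads swing forward as they close: fully open they stand 13 mm farther back than shut.
Start: joints at [-1.338, 0.241, 0.005, 1.335, 0, 1.571], TCP at [0.115, -0.487, 0.231] pointing down, gripper open.
Joint ranges: [-2.72, 2.72], [-1.05, 1.87], [-1.09, 1.28], [-1.99, 2.15], [-1.42, 1.44], [-3.14, 3.14]. Speed limits (rad/s): [2.79, 2.79, 3.14, 3.14, 3.14, 3.14].

## Interface

Orientations are given as a unit quaternion [x, y, z, w].
In Python, from workcell import bot gives the robot as it stands. The module is installed in compiled form; this text tells all that it offers.
- The arm moves only by the tool drive_tool, never from a script. Its arguments are lists of equal length, an entry for each row: "slide": the shift along the tool's x, y, z scaled (see below), a list of three; "rotation": the turn, a rotation vector about the tool's x, y, z scaled (see below), a list of three. A call has exactly 8 rows; each row is the pose to reach, as a shift and turn from the pose commanded when the call began, along the tool's axes at that moment; what a row does not reach only later rows make up. The controller multiplies each number of a shift by 250 mm and each number of a turn by 0.5 rad. A row lasts 1/8 s, in which the tool goes at most 62.5 mm and 10.7 degrees, less where a joint would pass 70% of its speed; a pose out of reach is approached as far as the arm can. A call with a number of a shift or a turn outside -1 to 1 is refused whole. A call with a gripper value outside its range is refused whole. "gripper" is the opening, from 0 (shut) to 1 (fully open), set as the call begins (left out, the last holds). The fingers move at their own pace and stop on an object; the grip force is fixed at half the most. Time passes only in rows, so rows that repeat a pose let the fingers close, or fill a call up. It gives the time, the measured TCP pose, the force, the opening and the grip force at its end, in the units of the state.
- bot.get_obs(): the state, without advancing time (a new reading comes with each control period).
- bot.camera(name): name is "side" or "top"; returns a dict with "image" (400x640x3 uint8, red, green, blue), "z_map" (400x640 float32, m along the optical axis (not along the pixel's ray), 0 where there is no reading), "camera_matrix" (3x3 intrinsics, pixels), "xyz" and "orientation" of the camera in the world. Camera axes: x right, y up, looking along -z (the intrinsics and any distortion apply to the point x, -y, -z); pixel columns grow to the right and rows downward; lengths in m; the calibration is good to about 2 mm. A picture is of the moment at which its call begins.
- bot.job_done(): hands the job in; it is judged then, once.
The state is a dict: "clock": time; "joint_pos": joint angles; "joint_vel": joint speeds; "tau": joint torques, N m; "eef_pos": TCP position; "tool_rot": TCP orientation; "ft_force": force on the tool from outside, world axes, zero at the start; "ft_torque": the same for the moment, N m; "grip_width": finger opening in m; "grasp_force": force on a finger pad.
Only numpy, scipy, OpenCV 4.12 (cv2) and the standard library are available. Lean on these libraries where they do the work, as an engineer would, in place of code of your own. Each camera call takes 0.05 s, during which the arm holds its last target. There are 200 camera calls.

## Working session

There is one attempt and no reset: what is moved stays moved. The work goes in short steps, Python scripts to look and compute and a tool call to move; the robot and the scene stay as the last step left them, time stands still between calls to the robot, and variables do not carry over. Pictures are saved under pics/ and viewed, at most 10 in all, crops included, and the job is handed in when it is done.

Besides the shell and the picture viewer there is one more tool, called after "Request:" as name(argument=value, ...) on one line, values as JSON. drive_tool: Moves the arm, as the interface text tells. Shifts and turns lie within -1 to 1; 1 stands for 250 mm of shift or 0.5 rad of turn. Its arguments: {"type":"object","properties":{"slide":{"type":"array","items":{"type":"array","items":{"type":"number"}}},"rotation":{"type":"array","items":{"type":"array","items":{"type":"number"}}},"gripper":{"type":"number"}},"required":["slide","rotation"]}

```bash
mkdir -p pics
cat > h.py <<'E'
import numpy as np, cv2
from scipy.spatial.transform import Rotation as R
from workcell import bot
def cloud(c):
    K=np.array(c["camera_matrix"]);z=c["z_map"];v,u=np.mgrid[:400,:640]
    p=np.stack([(u-K[0,2])/K[0,0]*z,-(v-K[1,2])/K[1,1]*z,-z],-1)
    return p@R.from_quat(c["orientation"]).as_matrix().T+np.array(c["xyz"])
E
python3 - <<'E'
from h import *
o=bot.get_obs();print(o)
for n in("top","side"):
    c=bot.camera(n);cv2.imwrite(f"pics/{n}0.png",c["image"][:,:,::-1]);np.savez(n+"0.npz",**c)
    print(n,c["xyz"],c["orientation"],c["camera_matrix"],c.keys(),(c["z_map"]>0).mean())
E
```

```text
{'clock': 0.0, 'joint_pos': array([-1.33796643e+00,  2.41420105e-01,  3.75107595e-03,  1.33516967e+00,
        1.81596178e-05,  1.57084266e+00]), 'joint_vel': array([ 0.00145964,  0.00023342, -0.0014376 , -0.00024126,  0.00028092,
       -0.00023336]), 'tau': array([-2.35229572e-04, -3.72320831e+01,  2.52406704e+01,  1.69966975e-02,
        4.91210562e-05, -2.71412588e-06]), 'eef_pos': array([ 0.11523128, -0.48591669,  0.23041962]), 'tool_rot': array([ 9.93233603e-01,  1.16129096e-01, -1.09617966e-04, -1.01532456e-03]), 'ft_force': array([ 0.11932397, -0.69079609, -0.82714836]), 'ft_torque': array([-0.03232371, -0.03692414,  0.03541372]), 'grasp_force': 0.0, 'grip_width': 0.08550257833483894}
top [0.42761545 0.04437857 0.9086847 ] [-0.05961087  0.04867652  0.70979239 -0.70019419] [[391.40820154   0.         320.43726393]
 [  0.         391.40820154 200.23887867]
 [  0.           0.           1.        ]] dict_keys(['image', 'z_map', 'camera_matrix', 'xyz', 'orientation']) 0.996203125
side [ 0.59763222 -0.74543391  0.4205654 ] [0.54082289 0.00844147 0.0071579  0.84106368] [[497.4329357    0.         324.05900388]
 [  0.         497.4329357  203.05098841]
 [  0.           0.           1.        ]] dict_keys(['image', 'z_map', 'camera_matrix', 'xyz', 'orientation']) 0.87439453125
```

View pics/top0.png

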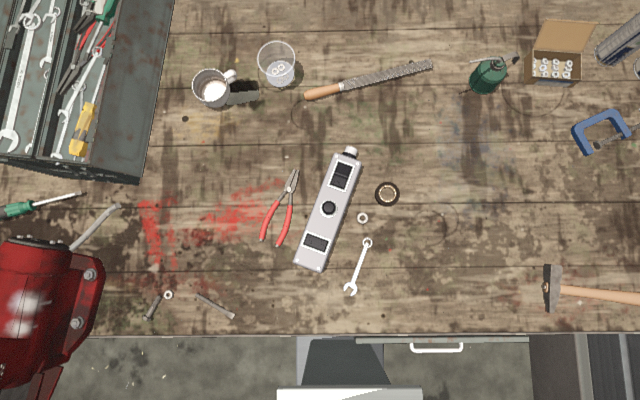

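View pics/side0.png

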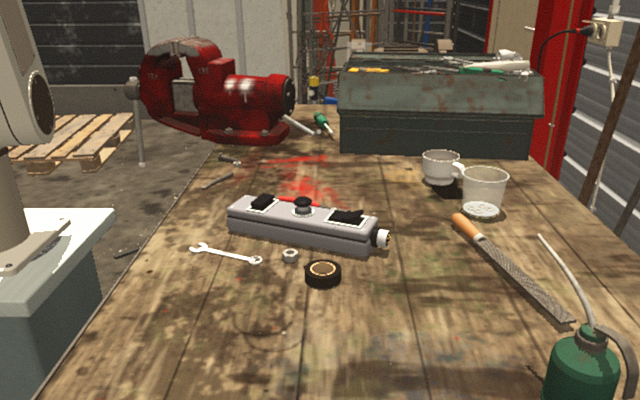

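The pendant runs from its plug socket at (350,152) in the top view through the rocker (341,176) and mushroom (328,208) to the run bar (316,243). The pliers are to the left, with the tape, nut and spanner to the right. Next I'll measure its pose.

```bash
cat > m.py <<'E'
from h import *
def load(n): return dict(np.load(n+"0.npz"))
out={}
for n in("top","side"):
    c=load(n);P=cloud(c)
    roi=(abs(P[...,0]-.42)<.25)&(abs(P[...,1]-.04)<.2)
    tab=roi&(abs(P[...,2])<.012); print(n,"table z",np.median(P[tab][:,2]))
    m=(roi&(P[...,2]>.04)&(P[...,2]<.09)).astype(np.uint8)
    k,l,s,_=cv2.connectedComponentsWithStats(m); i=1+np.argmax(s[1:,4]); m=l==i
    q=P[m]; r=cv2.minAreaRect((q[:,:2]*1000).astype(np.float32)); print("rect",r,"z",np.percentile(q[:,2],[5,50,95,99]))
    g=c["image"].max(-1); dk=(m&(g<75)).astype(np.uint8)
    k,l,s,ce=cv2.connectedComponentsWithStats(dk)
    for j in range(1,k):
        if s[j,4]>15:
            w=P[l==j]; print("dark",s[j,4],ce[j].round(1),w.mean(0).round(4),np.percentile(w[:,2],[5,95]).round(4))
E
python3 m.py
```

```text
top table z -0.0003006636721716305
rect ((541.557373046875, 39.75651931762695), (67.90953063964844, 275.9191589355469), 68.65300750732422) z [0.04476708 0.04836002 0.06543304 0.0749432 ]
dark 17 [349.1 154.8] [ 0.6655 -0.0097  0.0419] [0.0402 0.0443]
dark 217 [341.6 173. ] [0.6193 0.0091 0.0596] [0.0543 0.0653]
dark 55 [328.7 207.6] [0.5405 0.0389 0.0732] [0.0705 0.0757]
side table z -0.0032291196918177445
rect ((537.6362915039062, 38.446266174316406), (71.25203704833984, 264.63861083984375), 68.4947509765625) z [0.04151232 0.04509271 0.06345706 0.07113749]
dark 246 [262.2 201.5] [0.4679 0.0603 0.0559] [0.0478 0.0596]
dark 138 [302.3 201.6] [0.5415 0.0312 0.069 ] [0.0642 0.0721]
dark 31 [302.7 211.8] [0.5421 0.0278 0.0512] [0.0501 0.0522]
dark 353 [347.2 216.8] [0.6181 0.0039 0.0537] [0.0452 0.0617]
```

Request:
drive_tool(slide=[[0.12,-0.07,0],[0.25,-0.15,0],[0.38,-0.22,0],[0.5,-0.29,0],[0.63,-0.36,0],[0.76,-0.44,0],[0.88,-0.51,0],[1,-0.58,0]], rotation=[[0,0,0.12],[0,0,0.25],[0,0,0.38],[0,0,0.5],[0,0,0.62],[0,0,0.75],[0,0,0.88],[0,0,1]], gripper=0)

```text
clock: 1.1
eef_pos: [0.3257, -0.2866, 0.2309]
tool_rot: [0.991, -0.134, -0.0, -0.0]
ft_force: [0.5, -0.5, -0.0]
grip_width: -0.0001
grasp_force: 0.0
```

```bash
cat > go.py <<'E'
import sys
from h import *
d=np.array([.931,-.365,0]);n=np.array([.365,.931,0]);yaw=np.arctan2(-.365,.931)
O=.4855*d+.2335*n
def to(px,z,py=0):
    o=bot.get_obs();T=R.from_quat(o["tool_rot"]);g=O+px*d+py*n+[0,0,z]
    G=R.from_matrix(np.array([d,-n,[0,0,-1]]).T)
    print("t",o["clock"],"tcp",o["eef_pos"].round(4),"pend-frame",((o["eef_pos"]-O)@np.array([d,n,[0,0,1]]).T).round(4),"F",o["ft_force"].round(2),"w",round(o["grip_width"],4))
    print("slide",(T.inv().apply(g-o["eef_pos"])/.25).round(3),"rot",((T.inv()*G).as_rotvec()/.5).round(3))
to(float(sys.argv[1]),float(sys.argv[2]))
E
python3 go.py .103 .12
```

```text
t 1.1 tcp [ 0.3257 -0.2866  0.2309] pend-frame [-0.0776 -0.3815  0.2309] F [ 0.5  -0.46 -0.02] w -0.0001
slide [ 0.878 -1.442  0.444] rot [-0.001  0.001  0.209]
```

Request:
drive_tool(slide=[[0.1,-0.12,0],[0.2,-0.25,0],[0.3,-0.38,0],[0.4,-0.5,0],[0.5,-0.62,0],[0.6,-0.75,0],[0.7,-0.88,0],[0.8,-1,0]], rotation=[[0,0,0.05],[0,0,0.1],[0,0,0.15],[0,0,0.21],[0,0,0.21],[0,0,0.21],[0,0,0.21],[0,0,0.21]])

```text
clock: 2.1
eef_pos: [0.5622, -0.1567, 0.2306]
tool_rot: [0.989, -0.145, 0.001, -0.02]
ft_force: [-0.5, 0.2, 1.0]
grip_width: -0.0001
grasp_force: 0.0
```

```bash
python3 go.py .103 .09
```

```text
t 2.1 tcp [ 0.5622 -0.1567  0.2306] pend-frame [ 0.0951 -0.1742  0.2306] F [-0.49  0.25  0.95] w -0.0001
slide [ 0.09  -0.669  0.589] rot [-0.078  0.009  0.165]
```

Request:
drive_tool(slide=[[0.02,-0.15,0],[0.04,-0.3,0.1],[0.06,-0.45,0.2],[0.08,-0.6,0.35],[0.09,-0.67,0.45],[0.09,-0.67,0.5],[0.09,-0.67,0.5],[0.09,-0.67,0.5]], rotation=[[-0.04,0,0.08],[-0.08,0,0.16],[-0.08,0,0.16],[-0.08,0,0.16],[-0.08,0,0.16],[-0.08,0,0.16],[-0.08,0,0.16],[-0.08,0,0.16]])

```text
clock: 3.1
eef_pos: [0.5899, -0.1473, 0.1225]
tool_rot: [0.991, -0.133, 0.0, -0.024]
ft_force: [-0.2, 1.2, 0.3]
grip_width: -0.0002
grasp_force: 0.0
```

```bash
python3 go.py .103 .075
```

```text
t 3.1 tcp [ 0.5899 -0.1473  0.1225] pend-frame [ 0.1175 -0.1553  0.1225] F [-0.19  1.2   0.28] w -0.0002
slide [ 0.009 -0.614  0.22 ] rot [-0.096  0.017  0.211]
```

```bash
python3 -c "
from h import *
o=bot.get_obs();print(o['joint_pos'].round(3),o['joint_vel'].round(3),o['tau'].round(1))
c=bot.camera('side');cv2.imwrite('pics/side1.png',c['image'][:,:,::-1])"
```

```text
[-0.269  0.521  0.13   1.186  0.048  3.141] [ 0.014  0.048 -0.043 -0.107  0.005  0.   ] [ -0.1 -48.9  23.9   0.1   0.2  -0. ]
```

View pics/side1.png

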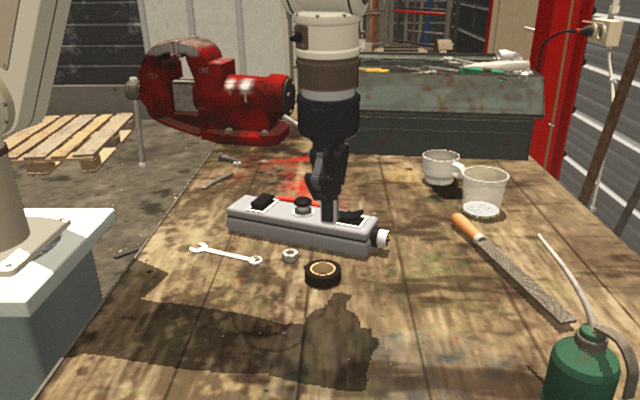

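The wrist reached the end of its j6 range, which is why it stopped. I'll turn the other way, since a half turn gives the same tip.

Request:
drive_tool(slide=[[0,-0.08,0],[0,-0.15,0],[0,-0.23,0],[0,-0.31,0],[0,-0.38,0],[0,-0.46,0],[0,-0.54,0],[0,-0.61,0]], rotation=[[-0.02,0,-0.1],[-0.04,0,-0.3],[-0.06,0,-0.5],[-0.09,0,-0.7],[-0.09,0,-0.9],[-0.09,0,-0.98],[-0.09,0,-0.98],[-0.09,0,-0.98]])

```text
clock: 4.15
eef_pos: [0.6309, 0.0007, 0.1306]
tool_rot: [0.994, 0.111, 0.004, -0.001]
ft_force: [0.3, -0.2, -0.6]
grip_width: -0.0001
grasp_force: 0.0
```

Request:
drive_tool(slide=[[0,0,0],[0,0,0],[0,0,0],[0,0,0],[0,0,0],[0,0,0],[0,0,0],[0,0,0]], rotation=[[0,0,-0.3],[0,0,-0.6],[0,0,-0.9],[0,0,-1],[0,0,-1],[0,0,-1],[0,0,-1],[0,0,-1]])

```text
clock: 5.15
eef_pos: [0.6305, -0.0005, 0.1304]
tool_rot: [0.936, 0.353, 0.004, -0.0]
ft_force: [-0.6, 0.4, -0.1]
grip_width: -0.0001
grasp_force: 0.0
```

Request:
drive_tool(slide=[[0,0,0],[0,0,0],[0,0,0],[0,0,0],[0,0,0],[0,0,0],[0,0,0],[0,0,0]], rotation=[[0,0,-0.3],[0,0,-0.6],[0,0,-0.9],[0,0,-1],[0,0,-1],[0,0,-1],[0,0,-1],[0,0,-1]])

```text
clock: 6.15
eef_pos: [0.6305, -0.0005, 0.1304]
tool_rot: [0.819, 0.574, 0.004, 0.0]
ft_force: [-0.1, -0.2, -0.2]
grip_width: -0.0004
grasp_force: 0.0
```

Request:
drive_tool(slide=[[0,0,0],[0,0,0],[0,0,0],[0,0,0],[0,0,0],[0,0,0],[0,0,0],[0,0,0]], rotation=[[0,0,-0.3],[0,0,-0.6],[0,0,-0.9],[0,0,-1],[0,0,-1],[0,0,-1],[0,0,-1],[0,0,-1]])

```text
clock: 7.15
eef_pos: [0.6305, -0.0005, 0.1304]
tool_rot: [0.652, 0.758, 0.003, 0.001]
ft_force: [0.2, 0.0, -0.1]
grip_width: 0.0003
grasp_force: 0.0
```

Request:
drive_tool(slide=[[0,0,0],[0,0,0],[0,0,0],[0,0,0],[0,0,0],[0,0,0],[0,0,0],[0,0,0]], rotation=[[0,0,-0.3],[0,0,-0.6],[0,0,-0.9],[0,0,-1],[0,0,-1],[0,0,-1],[0,0,-1],[0,0,-1]])

```text
clock: 8.15
eef_pos: [0.6305, -0.0005, 0.1304]
tool_rot: [0.444, 0.896, 0.003, 0.002]
ft_force: [0.8, 0.9, 0.1]
grip_width: -0.0003
grasp_force: 0.0
```

```bash
sed -i 's/\[d,-n,\[0,0,-1\]\]/[-d,n,[0,0,-1]]/' go.py; python3 go.py .103 .075
python3 - <<'E'
from h import *
o=bot.get_obs();print(o['joint_pos'].round(3))
c=bot.camera('top');cv2.imwrite('pics/top1.png',cv2.resize(c['image'][110:310,220:440,::-1],None,fx=3,fy=3))
E
```

```text
t 8.15 tcp [ 6.305e-01 -5.000e-04  1.304e-01] pend-frame [ 0.1016 -0.0038  0.1304] F [0.79 0.92 0.07] w -0.0003
slide [0.004 0.014 0.222] rot [ 0.013  0.006 -1.092]
[-0.002  0.549  0.2    1.216  0.003  0.917]
```

View pics/top1.png

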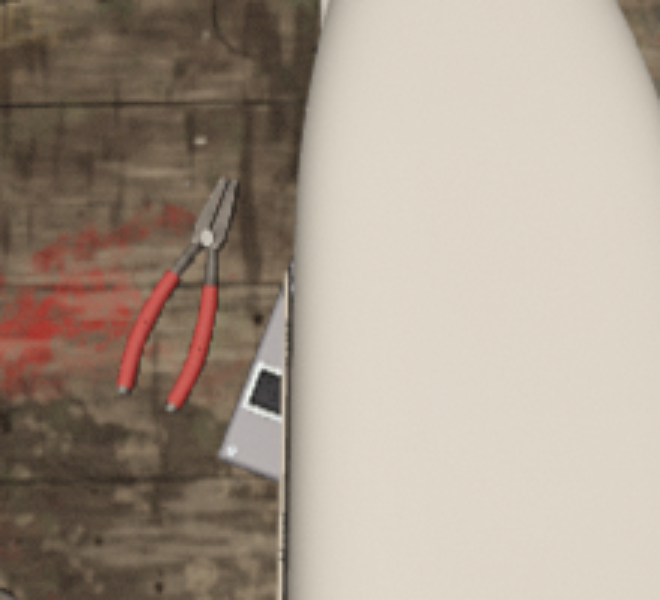

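The top view is blocked by the arm, and only the run-bar end and the pliers show. I'll finish the turn and come down to 75 mm.

Request:
drive_tool(slide=[[0,0.01,0],[0,0.01,0.03],[0,0.01,0.08],[0,0.01,0.13],[0,0.01,0.18],[0,0.01,0.22],[0,0.01,0.22],[0,0.01,0.22]], rotation=[[0,0,-0.3],[0.01,0,-0.6],[0.01,0,-0.9],[0.01,0,-1],[0.01,0,-1],[0.01,0,-1],[0.01,0,-1],[0.01,0,-1]])

```text
clock: 9.2
eef_pos: [0.6331, 0.0012, 0.0758]
tool_rot: [0.208, 0.978, 0.0, 0.002]
ft_force: [-0.4, 0.6, 0.4]
grip_width: 0.0004
grasp_force: 0.0
```

```bash
python3 go.py .103 .056
python3 - <<'E'
from h import *
c=bot.camera('side');cv2.imwrite('pics/side2.png',cv2.resize(c['image'][150:290,210:410,::-1],None,fx=4,fy=4))
E
```

```text
t 9.2 tcp [0.6331 0.0012 0.0758] pend-frame [ 0.1035 -0.0013  0.0758] F [-0.36  0.63  0.38] w 0.0004
slide [0.003 0.005 0.079] rot [ 0.002  0.008 -0.092]
```

View pics/side2.png

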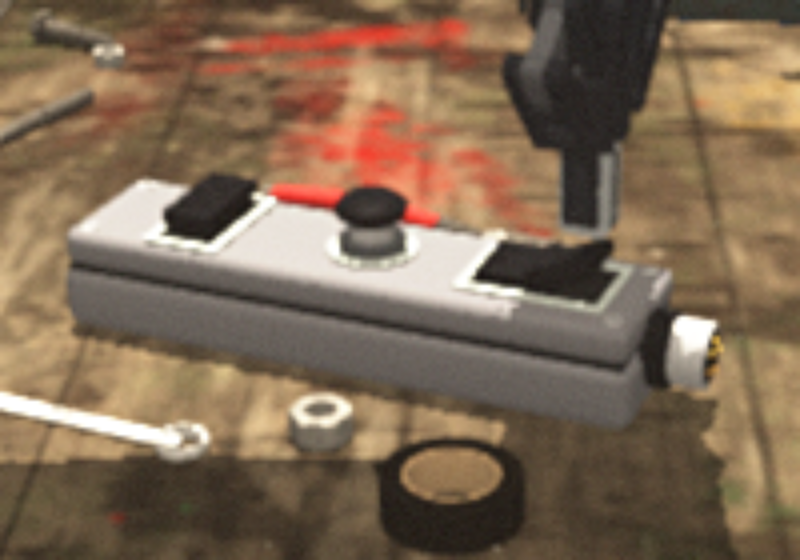

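The tip (crop ~(590,230)) sits right above the rocker's raised half (~(590,250)), so I'll press straight down.

Request:
drive_tool(slide=[[0,0,0.02],[0,0,0.03],[0,0,0.04],[0,0,0.05],[0,0,0.06],[0,0,0.07],[0,0,0.08],[0,0,0.08]], rotation=[[0,0,0],[0,0,0],[0,0,0],[0,0,0],[0,0,0],[0,0,0],[0,0,0],[0,0,0]])

```text
clock: 10.25
eef_pos: [0.6334, 0.0012, 0.0561]
tool_rot: [0.208, 0.978, 0.0, 0.002]
ft_force: [1.1, -0.8, 5.4]
grip_width: 0.0002
grasp_force: 2.4
```

```bash
python3 go.py .103 .056
```

```text
t 10.25 tcp [0.6334 0.0012 0.0561] pend-frame [ 0.1038 -0.0012  0.0561] F [ 1.09 -0.83  5.39] w 0.0002
slide [0.003 0.005 0.   ] rot [ 0.003  0.009 -0.092]
```

Nearly over. I'll press on gently until the force rises at the stop.

Request:
drive_tool(slide=[[0,0,0.004],[0,0,0.006],[0,0,0.008],[0,0,0.01],[0,0,0.01],[0,0,0.01],[0,0,0.01],[0,0,0.01]], rotation=[[0,0,0],[0,0,0],[0,0,0],[0,0,0],[0,0,0],[0,0,0],[0,0,0],[0,0,0]])

```text
clock: 11.25
eef_pos: [0.6335, 0.0012, 0.0559]
tool_rot: [0.208, 0.978, 0.0, 0.003]
ft_force: [-3.2, -0.3, 15.1]
grip_width: -0.0
grasp_force: 7.7
```

The force rose to 15 N with the tip stopped at 55.9 mm, so the rocker is fully over. Next I'll lift and move 99 mm to the mushroom.

Request:
drive_tool(slide=[[0,0,-0.08],[0,0,-0.17],[0.06,0,-0.17],[0.16,0,-0.17],[0.26,0,-0.17],[0.36,0,-0.17],[0.395,0.005,-0.17],[0.395,0.005,-0.17]], rotation=[[0,0,0],[0,0,0],[0,0,0],[0,0,-0.05],[0,0,-0.09],[0,0,-0.09],[0,0,-0.09],[0,0,-0.09]])

```text
clock: 12.25
eef_pos: [0.5427, 0.0429, 0.0949]
tool_rot: [0.186, 0.983, -0.0, 0.001]
ft_force: [0.1, 0.8, 0.6]
grip_width: -0.0005
grasp_force: 0.0
```

```bash
python3 go.py .005 .067
python3 - <<'E'
from h import *
c=bot.camera('side');cv2.imwrite('pics/side3.png',cv2.resize(c['image'][150:290,210:410,::-1],None,fx=4,fy=4))
E
```

```text
t 12.25 tcp [0.5427 0.0429 0.0949] pend-frame [0.0041 0.0045 0.0949] F [0.11 0.78 0.61] w -0.0005
slide [-0.003 -0.018  0.111] rot [ 0.001  0.005 -0.   ]
```

View pics/side3.png

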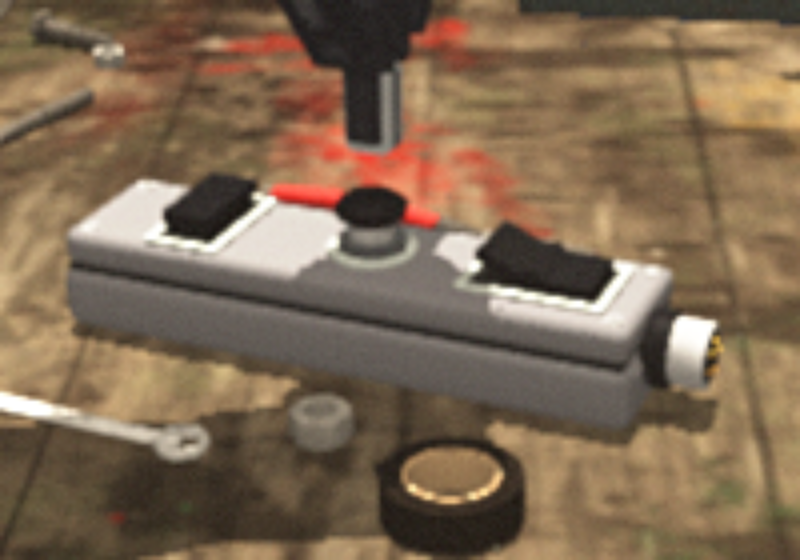

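The rocker is over, with its inner end now raised at crop (505,235). The pendant hasn't moved, and the tip is above the mushroom at (372,205).

Request:
drive_tool(slide=[[0,-0.01,0],[0,-0.018,0.03],[0,-0.018,0.06],[0,-0.018,0.08],[0,-0.018,0.09],[0,-0.018,0.1],[0,-0.018,0.11],[0,-0.018,0.12]], rotation=[[0,0,0],[0,0,0],[0,0,0],[0,0,0],[0,0,0],[0,0,0],[0,0,0],[0,0,0]])

```text
clock: 13.3
eef_pos: [0.5413, 0.0383, 0.0666]
tool_rot: [0.186, 0.983, -0.0, 0.002]
ft_force: [-8.9, -1.6, 24.9]
grip_width: 0.0004
grasp_force: 12.7
```

```bash
python3 go.py .005 .067
```

```text
t 13.3 tcp [0.5413 0.0383 0.0666] pend-frame [ 0.0044 -0.0003  0.0666] F [-8.87 -1.61 24.86] w 0.0004
slide [-0.002  0.001 -0.002] rot [ 0.001  0.007 -0.002]
```

Fully in, with 25 N at 66.6 mm. Next I'll lift and move to the run bar.

Request:
drive_tool(slide=[[0,0,-0.05],[0,0,-0.1],[0.06,0,-0.1],[0.14,0,-0.1],[0.22,0,-0.1],[0.29,0,-0.1],[0.318,0,-0.1],[0.318,0,-0.1]], rotation=[[0,0,0],[0,0,0],[0,0,0],[0,0,0],[0,0,0],[0,0,0],[0,0,0],[0,0,0]])

```text
clock: 14.3
eef_pos: [0.4678, 0.0677, 0.0902]
tool_rot: [0.186, 0.983, 0.0, 0.002]
ft_force: [0.1, 0.3, -0.3]
grip_width: -0.0001
grasp_force: 0.0
```

```bash
python3 go.py -.075 .054
python3 - <<'E'
from h import *
c=bot.camera('side');cv2.imwrite('pics/side4.png',cv2.resize(c['image'][150:290,210:410,::-1],None,fx=4,fy=4))
E
```

```text
t 14.3 tcp [0.4678 0.0677 0.0902] pend-frame [-0.0746  0.0002  0.0902] F [ 0.08  0.27 -0.3 ] w -0.0001
slide [ 0.002 -0.001  0.145] rot [ 0.002  0.008 -0.001]
```

View pics/side4.png

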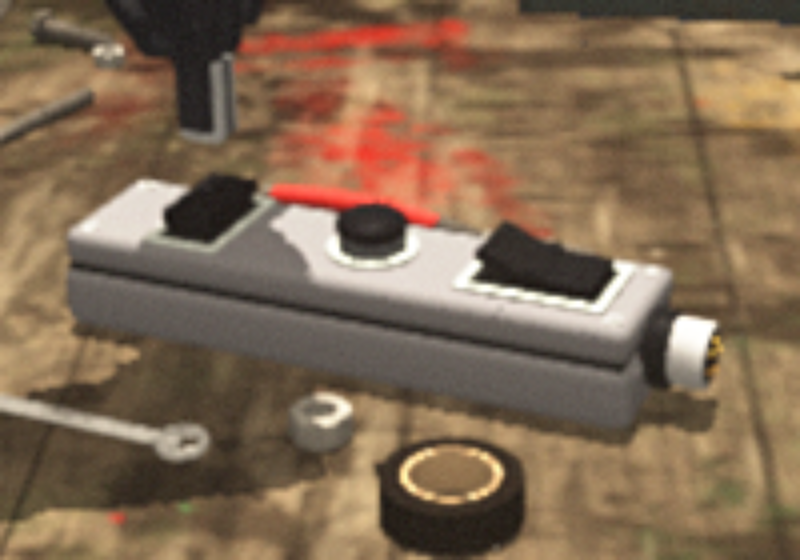

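The mushroom is in (crop (372,230)), the rocker is still over, and the tip is above the run bar at (210,205). Last step is to press the bar down and hold it.

Request:
drive_tool(slide=[[0,0,0.04],[0,0,0.08],[0,0,0.1],[0,0,0.12],[0,0,0.135],[0,0,0.145],[0,0,0.15],[0,0,0.15]], rotation=[[0,0,0],[0,0,0],[0,0,0],[0,0,0],[0,0,0],[0,0,0],[0,0,0],[0,0,0]])

```text
clock: 15.35
eef_pos: [0.4672, 0.0673, 0.0539]
tool_rot: [0.186, 0.983, -0.0, 0.002]
ft_force: [-6.5, -1.8, 15.3]
grip_width: 0.0001
grasp_force: 7.8
```

```bash
python3 go.py -.075 .054
```

```text
t 15.35 tcp [0.4672 0.0673 0.0539] pend-frame [-0.0751 -0.0003  0.0539] F [-6.5  -1.77 15.29] w 0.0001
slide [-0.001  0.001 -0.   ] rot [ 0.001  0.007 -0.002]
```

Request:
drive_tool(slide=[[0,0,0],[0,0,0],[0,0,0],[0,0,0],[0,0,0],[0,0,0],[0,0,0],[0,0,0]], rotation=[[0,0,0],[0,0,0],[0,0,0],[0,0,0],[0,0,0],[0,0,0],[0,0,0],[0,0,0]])

```text
clock: 16.35
eef_pos: [0.4671, 0.0673, 0.0539]
tool_rot: [0.186, 0.983, -0.0, 0.002]
ft_force: [-5.7, -0.4, 16.1]
grip_width: 0.0
grasp_force: 7.7
```

```bash
python3 go.py -.075 .054; python3 -c "
from workcell import bot
o=bot.get_obs()
if o['ft_force'][2]>9 and o['eef_pos'][2]<.0548: print(bot.job_done())"
```

```text
t 16.35 tcp [0.4671 0.0673 0.0539] pend-frame [-0.0751 -0.0003  0.0539] F [-5.69 -0.45 16.09] w 0.0
slide [-0.001  0.001 -0.   ] rot [ 0.001  0.007 -0.002]
the job is handed in; nothing more can be done
None
```

I rocked the power switch fully over, pushed the mushroom fully in, then pressed the run bar to its stop (about 16 N, tip at 54 mm) and handed the job in at about 16 s, still holding it down; the result isn't shown to me.

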